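# Wedge up the levelling stand

## Robot

A 6-joint arm with a two-finger parallel gripper is mounted at the origin on a cart in front of the work surface, level with it; the furniture and walls round the work are solid. World frame = base frame: x ahead of the robot, y to its left, z up, the work surface at z = 0. Lengths are in m, angles in rad, forces in N, time in s.
With the tool pointing down it reaches from about 0.275 to 0.825 m from the base axis. Payload 4.9 kg.
Tool frame: the origin (TCP) lies at the centre of the arm's flange, where the gripper is bolted on; the fingertips stand 173 mm ahead of it and the grasp point (between the pads) lies 155 mm ahead of it; z points along the fingers, y is the line along which they close (so a half turn about z gives the same grasp; the last joint's range is limited). The gripper opens to 85 mm and grips with 20 to 120 N. Pads are 22 mm wide; open, the fingers measure 114 mm over their backs; the gripper's body (76 mm by 85 mm) begins 54 mm behind the grasp point. The pads swing forward as they close: fully open they stand 13 mm farther back than shut.
Start: joints at [-0.134, 0.326, -0.193, 1.052, 0, 1.437], TCP at [0.55, 0, 0.405] pointing down, gripper open.
Joint ranges: [-2.65, 2.65], [-0.97, 1.79], [-1.3, 1.35], [-1.93, 2.1], [-1.47, 1.37], [-3.14, 3.14]. Speed limits (rad/s): [2.57, 2.57, 3.14, 3.14, 3.14, 3.14].

## Interface

Orientations are given as a unit quaternion [w, x, y, z].
In Python, from plant import sensors, vision, manip gives the robot as it stands.
- The arm moves only by the tool move_arm, never from a script. Its argument "deltas" is one flat list of numbers, 5 for each row, row after row: the shift along the tool's x, y, z in mm, then the turn about the tool's z in degrees, then the closure, from -1 (fully open) to 1 (shut). A call has 1 to 12 rows; each row shifts and turns the commanded pose from where the row before left it, along the tool's axes as they then stand; what a row does not reach is not made up. A row lasts 1/12 s, in which the tool goes at most 41.7 mm and 7.16 degrees, less where a joint would pass 70% of its speed; a pose out of reach is approached as far as the arm can. A call is refused whole if a number of a shift passes 41.7 or a number of a turn 7.16, either way. A call with a gripper value outside its range is refused whole. The fingers move at their own pace and stop on an object; "newtons" is the grip in N (left out, the last holds). Time passes only in rows, so rows that do not move let the fingers close. It gives the time, the measured TCP pose, the force, the opening and the grip force at its end, in the units of the state.
- sensors.get_state(): the state, without advancing time (a new reading comes with each control period).
- vision.get_image(name): name is "scene" or "side" or "wrist"; returns (picture, depth): 420x560x3 uint8, red, green, blue; 420x560 float32, m along the optical axis (not along the pixel's ray), 0 where there is no reading.
- vision.camera_params(name): a dict with "vfov" (degrees; the focal length in pixels is half the picture's height over the tangent of half this angle, whatever the lens; pixels are square), "cx", "cy" (the principal point, pixels), "k1" (the pictures are not rectified: a ray, as slopes to the right and down, at radius r is drawn at 1 + k1 r^2 times it, then the intrinsics apply), "rvec" (rotation vector, rad) and "tvec" (3), from world to camera coordinates, as OpenCV has them. Camera axes: x right, y down, z forward; pixel columns grow to the right and rows downward; lengths in m; the calibration is good to about 2 mm. A picture is of the moment at which its call begins: read the wrist's pose just before it. camera_params takes no time and is no camera call; for the wrist camera it gives the pose at the moment of the call.
- manip.sign_off(): hands the job in; it is judged then, once.
The state is a dict: "time_s": time; "joint_positions": joint angles; "joint_velocities": joint speeds; "effort": joint torques, N m; "eef_pos": TCP position; "ee_rot": TCP orientation; "wrist_force": force on the tool from outside, world axes, zero at the start; "torque": the same for the moment, N m; "opening": opening from 0.0 (shut) to 1.0 (fully open); "finger_force": force on a finger pad.
Only numpy, scipy, OpenCV 4.12 (cv2) and the standard library are available. Lean on these libraries where they do the work, as an engineer would, in place of code of your own. Each camera call takes 0.05 s, during which the arm holds its last target. There are 200 camera calls.

## Task

Take the steel wedge by its grip block, lay it flat on the worktop in front of the levelling stand and push it, tip first, under the middle of the lip at the front of the hinged top plate: feel for where it first touches the lip, then push on gently until the lip has risen about 3 mm (1.5 to 6 mm will do, never 10 mm), so that the plate is just off its rest pads. Do not lift or touch the stand with the gripper, and leave the petri dishes on the plate and the flat spacer bar where they are. Finish holding: keep the wedge gripped in place, flat on the worktop and carrying the plate, and do not let go.

Things in the scene. Friction and masses are not known exactly. Their poses are not given: they have to be found in the camera images.
- stand: Levelling stand, 167x190 mm: fixed grey base frame, aluminium top plate hinged along its far edge (its upper face at z = 32 mm). Origin: centre of the frame, 4 to 10 mm above the worktop (foot screws vary), z up; +x runs from the front lip to the hinge: push the wedge along +x. Between the side rails an opening 144 mm wide is free for 140 mm behind the lip.
- lip (a point): Middle of the lower edge of the lip, a bracket 60 mm wide (along the stand's y) and 8 mm thick hanging from the plate's front edge, lower edge rounded (radius 4 mm). Plate down: at x = -94, y = 0, z = +5 mm in the stand's frame, so 9 to 15 mm above the worktop. It moves with the plate.
- top_plate (a joint): Hinge angle of the top plate (rad): 0 = down on its rest pads, grows as the lip rises. The lip is 167 mm from the hinge line: 0.006 rad lifts it 1 mm. The plate falls back by its own weight; 3 to 7 N at the lip raise it.
- wedge: Steel wedge, 0.25 kg, 26 mm wide, left or right of the stand. Origin: underside, below the centre of the upright grip block (40 mm along x, 20 mm along y, 52 mm high). +x points to the thin tip: the ramp falls straight from x = 20 mm (25 mm high) to x = 130 mm (3 mm high), 1 in 5, underside flat. Each 5 mm of push after touching the lip lifts it 1 mm.
- wedge_tip (a point): Middle of the lower edge of the wedge's thin tip, 130 mm from the wedge's origin along its x.
- spacer: Flat steel spacer bar, not to be used: same size of grip block as the wedge (origin below its centre), but the bar in front of it is 12 mm thick throughout. It lies on the other side of the stand from the wedge.
- dish_a: Covered petri dish, 60 mm wide, 15 mm high, standing loose on the right (-y) half of the top plate; origin: centre of its underside.
- dish_b: Covered petri dish, 60 mm wide, 15 mm high, standing loose on the left (+y) half of the top plate; origin: centre of its underside.
Things that resemble listed ones, but are neither listed nor needed, are in the scene too. What is shaped like the wedge but purple is not meant.

How it is judged:
On the way:
1. the wedge is held with its tip under the lip while the plate still lies on its rest pads (x of wedge_tip in the frame of stand between -0.092 and 0.04 m and y of wedge_tip in the frame of stand between -0.04 and 0.04 m and contact force between the fingers and wedge above 1 N and value of joint top_plate below 0.006 rad), for 0.1 s.
At the end, for the whole second after the job is handed in: The plate rests on the wedge, lip raised 1.5 to 6 mm (hinge 0.009 to 0.036 rad), at rest; the wedge is flat on the worktop (within 5 mm), its tip within 40 mm of the stand's middle line, gripped by the fingers; the robot does not touch the stand; dishes and spacer are where they were (value of joint top_plate between 0.009 and 0.036 rad and contact force between wedge and stand above 1 N and contact force between the fingers and wedge above 2 N and contact force between each of the arm, the fingers and stand below 0.5 N and contact force between spacer and stand below 0.1 N and height (world z) of each of wedge, wedge_tip below 0.005 m and y of wedge_tip in the frame of stand between -0.04 and 0.04 m and velocity of joint top_plate below 0.03 rad/s and linear speed of wedge below 0.02 m/s and distance of each of dish_a, dish_b from where it was at the start of the episode below 0.015 m and distance of spacer from where it was at the start of the episode below 0.03 m); the arm keeps its last pose, push and grip.
It fails at once if the lip is raised 10 mm or more (hinge over 0.06 rad) (value of joint top_plate above 0.06 rad).
It fails at once if the robot touches the stand with more than 4 N (contact force between any of the arm, the fingers and stand above 4 N).
It fails at once if the spacer bar is moved by more than 30 mm (distance of spacer from where it was at the start of the episode above 0.03 m).
It fails at once if a petri dish slides by more than 15 mm on the stand or falls off (dish_a) (distance of dish_a from where it was at the start of the episode above 0.015 m).
It fails at once if a petri dish slides by more than 15 mm on the stand or falls off (dish_b) (distance of dish_b from where it was at the start of the episode above 0.015 m).
It also fails if it takes over 48 s, if anything falls off the work surface, if the arm or the gripper's body presses on something with over 40 N, if the wrist force passes 120 N, or if a joint passes its speed limit or range.

## Working session

There is one attempt and no reset: what is moved stays moved. The work goes in short steps, Python scripts to look and compute and a tool call to move; the robot and the scene stay as the last step left them, time stands still between calls to the robot, and variables do not carry over. Pictures are saved under pics/ and viewed, at most 10 in all, crops included, and the job is handed in when it is done.

Besides the shell and the picture viewer there is one more tool, called in YAML: its name, and indented under it one key for each argument. move_arm: Moves the arm, as the interface text tells. Its arguments: {"type":"object","properties":{"deltas":{"type":"array","items":{"type":"number"}},"newtons":{"type":"number"}},"required":["deltas"]}

```bash
mkdir -p pics
cat > h.py <<'E'
import numpy as np, cv2
from plant import sensors, vision, manip
def K(p,h=420):
    f=h/2/np.tan(np.radians(p["vfov"])/2); return f
def grab(n):
    p=vision.camera_params(n); im,d=vision.get_image(n); return p,im,d
def world(p,d):
    """world points for every pixel from depth"""
    f=K(p); h,w=d.shape
    u,v=np.meshgrid(np.arange(w),np.arange(h))
    a=(u-p["cx"])/f; b=(v-p["cy"])/f
    x,y=a.copy(),b.copy()
    for _ in range(10):
        s=1+p["k1"]*(x*x+y*y); x,y=a/s,b/s
    R=cv2.Rodrigues(np.array(p["rvec"],float))[0]; t=np.array(p["tvec"],float).ravel()
    c=np.stack([x*d,y*d,d],-1)
    W=(c-t)@R; W[d==0]=np.nan
    return W
E
python3 - <<'E'
from h import *
print(sensors.get_state())
for n in ["scene","side","wrist"]:
    p,im,d=grab(n); cv2.imwrite(f"pics/{n}0.png",im[:,:,::-1]); np.savez(f"{n}0.npz",im=im,d=d,W=world(p,d)); print(n,p,(d==0).mean())
E
```

```text
{'time_s': 0.0, 'joint_positions': array([-1.34221710e-01,  3.26943948e-01, -1.93555226e-01,  1.05199810e+00,
        4.09874329e-08,  1.43661048e+00]), 'joint_velocities': array([-0.00105315, -0.00126858, -0.00179623,  0.00010613,  0.00028474,
       -0.0001229 ]), 'effort': array([-1.24197268e-03, -4.43398941e+01,  2.62443137e+01,  1.56443648e-02,
       -1.97191571e-04, -6.55614656e-06]), 'eef_pos': array([5.49727357e-01, 3.63330145e-05, 4.03912421e-01]), 'ee_rot': array([-6.76444570e-04,  7.07119204e-01,  7.07093846e-01, -5.15486380e-04]), 'wrist_force': array([ 1.18933535, -0.466754  ,  0.05422729]), 'torque': array([-0.00022159,  0.0356094 ,  0.00113445]), 'finger_force': 0.0, 'opening': 1.0041705068367432}
scene {'vfov': 45.76945632375074, 'cx': 271.72457822249237, 'cy': 213.8265690825788, 'k1': -0.12519336816367824, 'rvec': array([ 0.67757312, -2.31005824,  1.46763335]), 'tvec': array([0.64885775, 0.08997836, 1.60835344])} 0.004022108843537415
side {'vfov': 50.31710000374548, 'cx': 276.2551988338648, 'cy': 208.50539558921324, 'k1': 0.037273192577790354, 'rvec': array([ 2.25329512, -0.54253913,  0.27153033]), 'tvec': array([-0.40293914,  0.37620441,  1.08907924])} 0.004141156462585034
wrist {'vfov': 60.25506110426588, 'cx': 280.1017593219832, 'cy': 213.75002313412392, 'k1': -0.052891567228192764, 'rvec': array([-2.82990690e+00,  3.82497793e-04,  1.75341120e-03]), 'tvec': array([-0.54931286, -0.03951851,  0.37979095])} 0.0041921768707483
```

View pics/scene0.png

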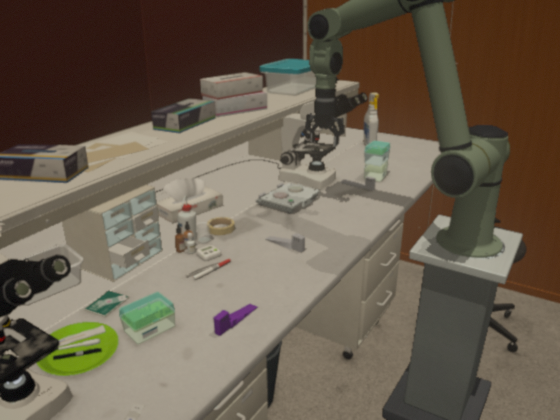

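View pics/side0.png

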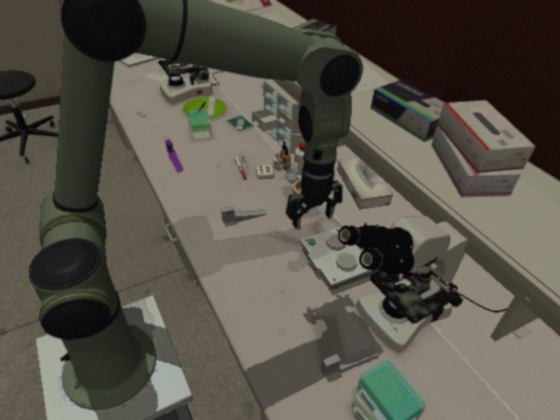

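Scene: a grey block with a bar at (292,242), another grey block at (370,184) beside the stand (288,194), and a purple wedge at (235,318). Side: grey block with a tapering bar at (240,214), a grey block at (350,362) and the stand at (335,255). Next I'll rectify the depth from above.

Run:
```python
from h import *
# top-down rectified maps (0.5..): merge of scene+side at 1.25 mm/px ; x up, y left
X0,X1,Y0,Y1=0.2,0.85,-0.4,0.45; s=0.00125
out=[]
for n in ["side","scene","wrist"]:
    z=np.load(n+"0.npz"); W=z["W"].reshape(-1,3); im=z["im"].reshape(-1,3)
    m=np.isfinite(W[:,0])&(W[:,2]<0.1)&(W[:,2]>-.02)&(W[:,0]>X0)&(W[:,0]<X1)&(W[:,1]>Y0)&(W[:,1]<Y1)
    W=W[m];im=im[m]
    t=W[(W[:,2]<.01)]; print(n,len(W),"table z median",np.median(t[:,2]))
    g=(np.abs(im.max(1).astype(int)-im.min(1))<25)
    hi=W[(W[:,2]>.035)&(W[:,2]<.06)]
    # clusters of tall-ish points
    H=np.zeros((130,170),np.uint8); H[((hi[:,0]-X0)/.005).astype(int),((hi[:,1]-Y0)/.005).astype(int)]=1
    k,l,st,c=cv2.connectedComponentsWithStats(H,connectivity=8)
    for i in range(1,k):
        if st[i,4]>6: print("  cluster",(c[i][1]*.005+X0).round(3),(c[i][0]*.005+Y0).round(3),st[i,2:])
a=cv2.imread("pics/wrist0.png"); b=cv2.imread("pics/side0.png")[180:400,200:440]
b=cv2.resize(b,None,fx=420/220,fy=420/220,interpolation=cv2.INTER_CUBIC)
c=np.hstack([a,b]); c=cv2.resize(c,(800,int(420*800/c.shape[1]))); cv2.imwrite("pics/ws.png",c)
```

```text
side 39661 table z median -0.0009601781748853501
  cluster 0.452 0.336 [ 6  9 41]
  cluster 0.463 -0.26 [ 5 10 43]
  cluster 0.455 -0.378 [10  3 15]
  cluster 0.654 0.026 [ 41  32 847]
  cluster 0.657 -0.221 [ 34  30 413]
  cluster 0.759 0.436 [ 5 13 32]
  cluster 0.773 -0.157 [ 5  4 15]
  cluster 0.819 -0.268 [ 4  7 19]
scene 15741 table z median 0.0006157433701894182
  cluster 0.457 -0.25 [ 6 10 30]
  cluster 0.448 0.344 [ 6  9 36]
  cluster 0.489 -0.35 [ 7 17 59]
  cluster 0.656 0.043 [ 41  34 524]
  cluster 0.704 -0.173 [ 30  44 379]
  cluster 0.645 -0.279 [2 7 8]
  cluster 0.68 -0.032 [ 7  9 18]
  cluster 0.676 0.123 [ 4  6 10]
  cluster 0.751 0.436 [ 5 11 26]
  cluster 0.764 -0.229 [ 9  8 19]
  cluster 0.754 -0.03 [ 7  3 10]
  cluster 0.758 0.091 [8 2 9]
wrist 182369 table z median -0.00041883830959693207
  cluster 0.458 -0.253 [ 5  9 28]
  cluster 0.666 0.032 [  40   33 1179]
  cluster 0.64 -0.201 [ 29  11 230]
  cluster 0.781 -0.157 [ 11  22 134]
  cluster 0.755 -0.033 [ 8  3 24]
  cluster 0.76 0.087 [ 8  3 23]
```

View pics/wrist0.png

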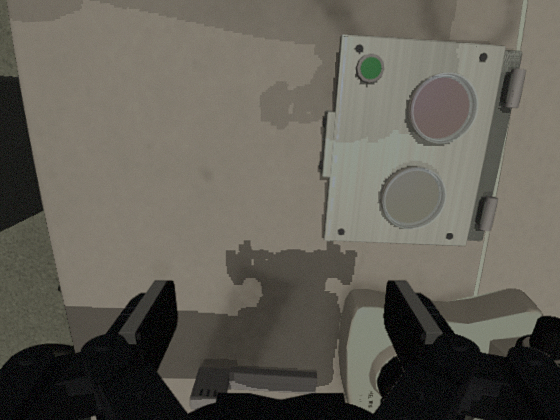

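Wrist: stand plate spans columns 328–500 with its lip at (328,145), hinge on the right (+x) and dishes at (441,108) and (412,196). One grey block with a bar lies at (210,378).
Candidates for the wedge: block A in the scene image at (292,242) (world 0.45, 0.34), block B at (370,184) (world 0.46, -0.25), and the purple one at (235,318). Next I'll check the height profiles, plus one close crop.

Run:
```python
from h import *
D={n:np.load(n+"0.npz") for n in ["side","scene","wrist"]}
for name,cx,cy in [("A",.45,.34),("B",.46,-.255)]:
  for n in D:
    W=D[n]["W"].reshape(-1,3); 
    m=(np.hypot(W[:,0]-cx,W[:,1]-cy)<.19)&(W[:,2]>.006)&(W[:,2]<.07)
    P=W[m]
    if len(P)<50: continue
    top=P[(P[:,2]>.044)&(P[:,2]<.058)&(np.hypot(P[:,0]-cx,P[:,1]-cy)<.05)]
    if len(top)<10: continue
    c,sz,ang=cv2.minAreaRect((top[:,:2]*1000).astype(np.float32))
    print(name,n,"top n",len(top),np.round(c,1),np.round(sz,1),round(ang,1),"z",np.median(top[:,2]).round(4))
    c=np.array(c)/1000
    # bar points
    r=P[:,:2]-c; rr=np.hypot(*r.T); b=(rr>.03)&(rr<.14)&(P[:,2]<.03)
    for deg in range(-180,180,1): pass
    ang=np.degrees(np.arctan2(r[b,1],r[b,0])); h,e=np.histogram(ang,72,(-180,180)); k=e[h.argmax()]+2.5
    bb=b.copy(); bb[b]=np.abs((ang-k+180)%360-180)<22
    Q=P[bb]; v=cv2.fitLine((Q[:,:2]).astype(np.float32),cv2.DIST_HUBER,0,.001,.001).ravel()
    d=v[:2]*np.sign(v[:2]@(np.median(Q[:,:2],0)-c)); u=(Q[:,:2]-c)@d
    print("   bar dir deg",np.degrees(np.arctan2(d[1],d[0])).round(1),"n",len(Q),"end",u.max().round(4), [(round(x,3),np.median(Q[np.abs(u-x)<.005][:,2]).round(4)) for x in np.arange(.03,.14,.015) if (np.abs(u-x)<.005).sum()>3])
# stand plate from wrist view & others
for n in D:
    W=D[n]["W"].reshape(-1,3); im=D[n]["im"].reshape(-1,3).astype(int)
    m=(W[:,0]>.55)&(W[:,0]<.78)&(W[:,1]>-.09)&(W[:,1]<.15)&(W[:,2]>.028)&(W[:,2]<.05)
    P=W[m]; hz,e=np.histogram(P[:,2],np.arange(.028,.05,.001)); z0=e[hz.argmax()]+.0005
    P=P[np.abs(P[:,2]-z0)<.003]
    # largest cc on 2mm grid
    G=np.zeros((200,200),np.uint8); I=((P[:,:2]-[.5,-.2])/.002).astype(int); G[I[:,0],I[:,1]]=1
    G=cv2.morphologyEx(G,cv2.MORPH_CLOSE,np.ones((5,5)));G=cv2.morphologyEx(G,cv2.MORPH_OPEN,np.ones((9,9)))
    k,l,st,_=cv2.connectedComponentsWithStats(G); j=1+st[1:,4].argmax()
    P=P[l[I[:,0],I[:,1]]==j]
    r=cv2.minAreaRect((P[:,:2]*1000).astype(np.float32))
    print(n,"plate z",z0,"rect",np.round(r[0],1),np.round(r[1],1),round(r[2],1), np.round(cv2.boxPoints(r),1).tolist())
crops=[]
sc=cv2.imread("pics/scene0.png"); sd=cv2.imread("pics/side0.png")
f=lambda i,x,y:cv2.resize(i[y-30:y+30,x-40:x+40],(400,300),interpolation=cv2.INTER_CUBIC)
cv2.imwrite("pics/crop.png",np.vstack([np.hstack([f(sc,290,242),f(sc,370,184)]),np.hstack([f(sd,245,214),f(sd,350,362)])]))
```

```text
A side top n 69 [454.5 339.1] [24.7 39.9] 83.5 z 0.0503
   bar dir deg 2.6 n 154 end 0.1207 [(np.float64(0.03), np.float64(0.0174)), (np.float64(0.045), np.float64(0.0173)), (np.float64(0.06), np.float64(0.0149)), (np.float64(0.075), np.float64(0.0135)), (np.float64(0.09), np.float64(0.0095)), (np.float64(0.105), np.float64(0.0083)), (np.float64(0.12), np.float64(0.0069))]
A scene top n 61 [451.3 344. ] [23.9 38.6] 83.2 z 0.0512
   bar dir deg -15.3 n 129 end 0.1255 [(np.float64(0.03), np.float64(0.0186)), (np.float64(0.045), np.float64(0.0203)), (np.float64(0.06), np.float64(0.0151)), (np.float64(0.075), np.float64(0.0149)), (np.float64(0.09), np.float64(0.012)), (np.float64(0.105), np.float64(0.0099)), (np.float64(0.12), np.float64(0.0069))]
B side top n 146 [ 465.4 -257. ] [20.3 40.9] 84.4 z 0.0501
   bar dir deg -4.5 n 395 end 0.1291 [(np.float64(0.03), np.float64(0.0105)), (np.float64(0.045), np.float64(0.0109)), (np.float64(0.06), np.float64(0.0104)), (np.float64(0.075), np.float64(0.0103)), (np.float64(0.09), np.float64(0.01)), (np.float64(0.105), np.float64(0.011)), (np.float
[... 788 characters left out ...]
(np.float64(0.135), np.float64(0.0117))]
side plate z 0.036500000000000005 rect [644.4  29.4] [111.  192.1] 4.0 [[582.2999877929688, 121.30000305175781], [595.7000122070312, -70.30000305175781], [706.5, -62.5], [693.0999755859375, 129.10000610351562]]
scene plate z 0.037500000000000006 rect [628.3  48. ] [73.5 45.3] 16.7 [[586.5999755859375, 59.099998474121094], [599.5999755859375, 15.800000190734863], [669.9000244140625, 36.900001525878906], [657.0, 80.19999694824219]]
wrist plate z 0.036500000000000005 rect [666.8  33.9] [190.4 154.2] 87.4 [[585.4000244140625, -57.599998474121094], [739.4000244140625, -64.69999694824219], [748.2000122070312, 125.5], [594.2000122070312, 132.60000610351562]]
```

View pics/crop.png

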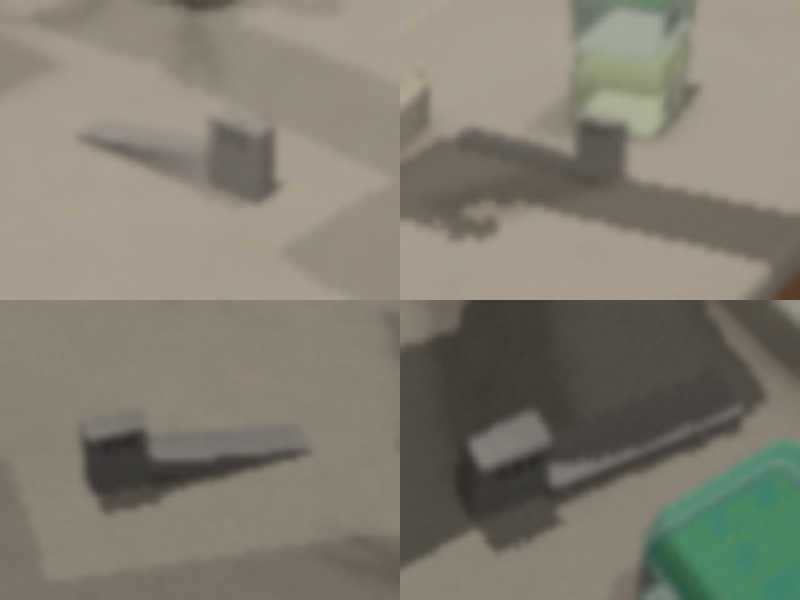

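The wedge is A (0.453, 0.341): its bar tapers from 17–20 mm to 7 mm, is grey, and heads about -6°. B's bar is a uniform 12 mm, so B is the spacer. Moving over A.

move_arm:
  deltas: [28, -8, 7, 0, -1, 28, -8, 7, 0, -1, 28, -8, 7, 0, -1, 28, -8, 7, 0, -1, 28, -8, 7, 0, -1, 28, -8, 7, 0, -1, 28, -8, 7, 0, -1, 28, -8, 7, 0, -1, 28, -8, 7, 0, -1, 28, -8, 7, 0, -1, 28, -8, 7, 0, -1, 28, -8, 7, 0, -1]
  newtons: 60

```text
time_s: 1.15
eef_pos: [0.4533, 0.3373, 0.3201]
ee_rot: [-0.0, 0.707, 0.707, -0.0]
wrist_force: [0.3, 0.0, -0.5]
opening: 1.004
finger_force: 0.0
```

move_arm:
  deltas: [0, 0, 0, -7, -1, 0, 0, 0, -7, -1, 0, 0, 0, -7, -1, 0, 0, 0, -7, -1, 0, 0, 0, -7, -1, 0, 0, 0, -7, -1, 0, 0, 0, -7, -1, 0, 0, 0, -7, -1, 0, 0, 0, -7, -1, 0, 0, 0, -7, -1, 0, 0, 0, -7, -1, 0, 0, 0, -7, -1]

```text
time_s: 2.15
eef_pos: [0.4539, 0.3359, 0.3204]
ee_rot: [-0.0, 0.049, 0.999, -0.0]
wrist_force: [-0.6, 0.4, 0.5]
opening: 1.002
finger_force: 0.0
```

```bash
cat > w.py <<'E'
from h import *
import sys
tag=sys.argv[1]
s=sensors.get_state(); p,im,d=grab("wrist"); cv2.imwrite(f"pics/{tag}.png",im[:,:,::-1]); W=world(p,d); np.savez(tag+".npz",im=im,d=d,W=W)
from scipy.spatial.transform import Rotation as Ro
R=Ro.from_quat(np.roll(s["ee_rot"],-1)).as_matrix()
print("t",s["time_s"],"eef",s["eef_pos"].round(4),"toolx deg",np.degrees(np.arctan2(R[1,0],R[0,0])).round(2),"z",R[:,2].round(3),"j",s["joint_positions"].round(2))
P=W.reshape(-1,3); q=P[(P[:,2]>.044)&(P[:,2]<.058)&(np.hypot(P[:,0]-.453,P[:,1]-.341)<.05)]
if len(q)>20: print("block",len(q),[np.round(x,1) for x in cv2.minAreaRect((q[:,:2]*1000).astype(np.float32))])
q=P[(P[:,2]>.004)&(P[:,2]<.03)&(np.abs(P[:,0]-.53)<.07)&(np.abs(P[:,1]-.335)<.06)]
if len(q)>20:
    print("bar",len(q),[np.round(x,1) for x in cv2.minAreaRect((q[:,:2]*1000).astype(np.float32))])
    xs=np.arange(.485,.575,.01); mid=[(q[np.abs(q[:,0]-x)<.005,1].min()+q[np.abs(q[:,0]-x)<.005,1].max())/2 for x in xs]
    f=np.polyfit(xs,mid,1); print("axis deg",np.degrees(np.arctan(f[0])).round(2),"y at x=.453",np.polyval(f,.453).round(4))
E
python3 w.py wr1
python3 - <<'E'
from h import *
# stand edges from the first wrist view
z=np.load("wrist0.npz"); W=z["W"]
m=(np.abs(W[...,2]-.0365)<.004)&(W[...,0]>.55)&(W[...,0]<.76)
P=W[m]
for lo,hi,nm in [(-.05,.125,"front")]:
    ys=np.arange(lo,hi,.004); xs=np.array([np.percentile(P[np.abs(P[:,1]-y)<.002,0],1) for y in ys])
    print([(round(y,3),round(x,4)) for y,x in zip(ys,xs)])
for x in np.arange(.6,.73,.02):
    q=P[np.abs(P[:,0]-x)<.003,1]; print(round(x,3),q.min().round(4),q.max().round(4))
E
```

```text
t 2.15 eef [0.4539 0.3359 0.3204] toolx deg 174.35 z [-0.001 -0.    -1.   ] j [ 0.51  0.42 -0.28  0.87 -0.    0.61]
block 1618 [array([452.1, 342.5]), array([21.1, 39.9]), np.float64(81.8)]
bar 2749 [array([526.1, 332.7]), array([ 26.1, 109.3]), np.float64(82.4)]
axis deg -7.78 y at x=.453 0.3427
[(np.float64(-0.05), np.float64(0.595)), (np.float64(-0.046), np.float64(0.5947)), (np.float64(-0.042), np.float64(0.5956)), (np.float64(-0.038), np.float64(0.5954)), (np.float64(-0.034), np.float64(0.5948)), (np.float64(-0.03), np.float64(0.5953)), (np.float64(-0.026), np.float64(0.5953)), (np.float64(-0.022), np.float64(0.5956)), (np.float64(-0.018), np.float64(0.5957)), (np.float64(-0.014), np.float64(0.5957)), (np.float64(-0.01), np.float64(0.5959)), (np.float64(-0.006), np.float64(0.5962)), (np.float64(-0.002), np.float64(0.5965)), (np.float64(0.002), np.float64(0.5966)), (np.float64(0.006), np.float64(0.5938)), (np.float64(0.01), np.float64(0.5906)), (np.float64(0.014), np.float64(0.5906)), (np.float64(0.018), np.float64(0.5901)), (np.float64(0.022), np.float64(0.5912)), (np.float64(0.
[... 436 characters left out ...]
.float64(0.07), np.float64(0.5989)), (np.float64(0.074), np.float64(0.5989)), (np.float64(0.078), np.float64(0.6)), (np.float64(0.082), np.float64(0.5996)), (np.float64(0.086), np.float64(0.5998)), (np.float64(0.09), np.float64(0.6005)), (np.float64(0.094), np.float64(0.6002)), (np.float64(0.098), np.float64(0.6009)), (np.float64(0.102), np.float64(0.6007)), (np.float64(0.106), np.float64(0.6012)), (np.float64(0.11), np.float64(0.6014)), (np.float64(0.114), np.float64(0.602)), (np.float64(0.118), np.float64(0.602)), (np.float64(0.122), np.float64(0.6018))]
0.6 -0.0581 0.1315
0.62 -0.2185 0.1309
0.64 -0.1321 0.1305
0.66 -0.1338 0.1282
0.68 -0.0612 0.1279
0.7 -0.0624 0.1266
0.72 -0.0637 0.1264
```

Wedge pose refined to (0.452, 0.3425), yaw -7.8°. Stand yaw is about -2.4°, with the lip middle at about (0.589, 0.0365). Align, descend, grip.

move_arm:
  deltas: [1.3, 3.2, 0, 1, -1, 1.3, 3.2, 0, 1.1, -1, 0, 0, 20, 0, -1, 0, 0, 20, 0, -1, 0, 0, 20, 0, -1, 0, 0, 20, 0, -1, 0, 0, 20, 0, -1, 0, 0, 15, 0, -1, 0, 0, 9, 0, -1, 0, 0, 0, 0, -1]
  newtons: 60

```text
time_s: 3.03
eef_pos: [0.4512, 0.3423, 0.1947]
ee_rot: [-0.002, 0.072, 0.997, -0.001]
wrist_force: [-0.3, -0.4, 0.6]
opening: 1.0
finger_force: 0.0
```

move_arm:
  deltas: [0, 0, 0, 0, 1, 0, 0, 0, 0, 1, 0, 0, 0, 0, 1, 0, 0, 0, 0, 1, 0, 0, 0, 0, 1, 0, 0, 0, 0, 1, 0, 0, 0, 0, 1, 0, 0, 0, 0, 1, 0, 0, 0, 0, 1, 0, 0, 0, 0, 1]
  newtons: 60

```text
time_s: 3.87
eef_pos: [0.4525, 0.3429, 0.1975]
ee_rot: [0.001, 0.071, 0.997, 0.0]
wrist_force: [-0.6, 0.5, 5.9]
opening: 0.224
finger_force: 59.6
```

```bash
python3 w.py wr2
```

```text
t 3.8667 eef [0.4525 0.3429 0.1975] toolx deg 171.89 z [ 0.001  0.001 -1.   ] j [ 0.52  0.57 -0.39  0.6   0.    0.66]
block 6412 [array([451.6, 342.5]), array([41.5, 40.4]), np.float64(39.5)]
bar 1811 [array([510.2, 334.6]), array([25.8, 36.5]), np.float64(82.1)]Traceback (most recent call last):
  File "w.py", line 13, in <module>
    xs=np.arange(.485,.575,.01); mid=[(q[np.abs(q[:,0]-x)<.005,1].min()+q[np.abs(q[:,0]-x)<.005,1].max())/2 for x in xs]
                                       ~~~~~~~~~~~~~~~~~~~~~~~~~~~~~~^^
    return umr_minimum(a, axis, None, out, keepdims, initial, where)
ValueError: zero-size array to reduction operation minimum which has no identity
```

move_arm:
  deltas: [0, 0, -8, 0, 1, 0, 0, -9, 0, 1, 0, 0, -8, 0, 1, 6, 0, 0, -2.9, 1, 5, 0, 0, -2.8, 1, 0, -10, 0, 0, 1, 0, -21, 0, 0, 1, 0, -21, 0, 0, 1, 0, -22, 0, 0, 1, 0, -22, 0, 0, 1, 0, -22, 0, 0, 1, 0, -22, 0, 0, 1]

```text
time_s: 4.92
eef_pos: [0.4352, 0.2025, 0.2221]
ee_rot: [0.0, 0.022, 1.0, -0.0]
wrist_force: [-0.1, 0.4, -3.3]
opening: 0.223
finger_force: 59.0
```

move_arm:
  deltas: [0, -22, 0, 0, 1, 0, -22, 0, 0, 1, 0, -22, 0, 0, 1, 0, -22, 0, 0, 1, 0, -22, 0, 0, 1, 0, -22, 0, 0, 1, 0, -16, 0, 0, 1, 0, -10.5, 0, 0, 1, 0, 0, 0, 0, 1, 0, 0, 0, 0, 1]

```text
time_s: 5.75
eef_pos: [0.4288, 0.0453, 0.2219]
ee_rot: [0.0, 0.022, 1.0, 0.0]
wrist_force: [0.2, -0.2, -2.7]
opening: 0.221
finger_force: 59.1
```

Run:
```python
from h import *
from scipy.spatial.transform import Rotation as Ro
s=sensors.get_state(); R=Ro.from_quat(np.roll(s["ee_rot"],-1)).as_matrix()
print(s["eef_pos"].round(4),np.degrees(np.arctan2(R[1,0],R[0,0])).round(2),s["wrist_force"].round(1),s["finger_force"])
ims=[]
for n in ["side","wrist","scene"]:
    p,im,d=grab(n); W=world(p,d).reshape(-1,3); ims.append(im[:,:,::-1])
    q=W[(W[:,2]>.014)&(W[:,2]<.06)&(W[:,0]>.45)&(W[:,0]<.583)&(np.abs(W[:,1]-.04)<.05)]
    print(n,len(q))
    if len(q)>30:
        xs=np.arange(.465,.58,.01)
        for x in xs:
            k=q[np.abs(q[:,0]-x)<.005]
            if len(k)>2: print("  ",round(x,3),k[:,1].min().round(4),k[:,1].max().round(4),np.median(k[:,2]).round(4))
        print(q[:,0].max())
cv2.imwrite("pics/c3.png",np.hstack([ims[1][:,:],cv2.resize(ims[0][180:320,220:400],None,fx=3,fy=3)])[:,:])
a=cv2.resize(ims[0][190:310,230:390],(400,300),interpolation=2);b=cv2.resize(ims[1],(400,300))
cv2.imwrite("pics/c3.png",np.hstack([a,b]))
```

```text
[0.4288 0.0453 0.2219] 177.5 [ 0.2 -0.2 -2.7] 59.08122181892395
side 327
   0.465 0.0263 0.0417 0.0429
   0.475 0.0262 0.0509 0.0419
   0.485 0.0277 0.0562 0.0406
   0.495 0.0257 0.0553 0.0391
   0.505 0.0264 0.0545 0.0373
   0.515 0.0268 0.0544 0.0341
   0.525 0.0238 0.0523 0.0336
   0.535 0.0232 0.0522 0.0313
   0.545 0.0253 0.0524 0.029
   0.555 0.0261 0.0503 0.0281
   0.565 0.0365 0.0471 0.0257
0.5609749398003582
wrist 1813
   0.475 0.031 0.0567 0.0436
   0.485 0.0304 0.0562 0.0419
   0.495 0.0299 0.0556 0.04
   0.505 0.0303 0.0555 0.0386
0.5046141769771707
scene 161
   0.465 0.0279 0.0659 0.0408
   0.475 0.0294 0.062 0.042
   0.485 0.0362 0.0672 0.0406
   0.495 0.0328 0.0609 0.0396
   0.505 0.0265 0.0632 0.0357
   0.515 0.0364 0.0585 0.0344
   0.525 0.0375 0.0639 0.0336
   0.535 0.032 0.0565 0.0321
   0.545 0.0384 0.0564 0.031
   0.555 0.0274 0.0555 0.0287
0.5575832869171229
```

View pics/c3.png

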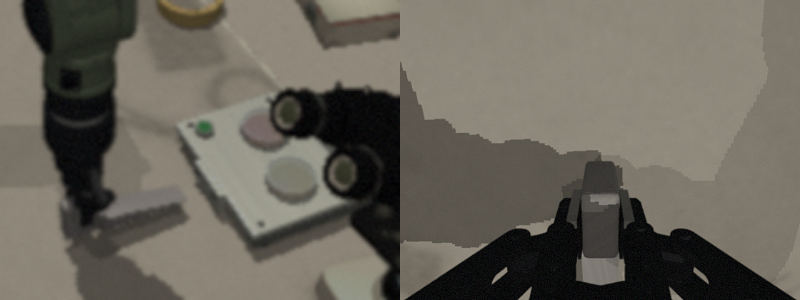

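The wedge is held straight and level. Lower it flat, then push along its axis.

move_arm:
  deltas: [0, 0, 10, 0, 1, 0, 0, 9, 0, 1, 0, 0, 5.5, 0, 1, 0, 0, 0, 0, 1, 0, 0, 0, 0, 1]

```text
time_s: 6.32
eef_pos: [0.4286, 0.0462, 0.197]
ee_rot: [-0.0, 0.02, 1.0, 0.0]
wrist_force: [-1.1, -0.1, -0.6]
opening: 0.222
finger_force: 60.5
```

move_arm:
  deltas: [-6, 0, 0, 0, 1, -8, 0, 0, 0, 1, -8, 0, 0, 0, 1, -8, 0, 0, 0, 1, -6, 0, 0, 0, 1, -4, 0, 0, 0, 1, -4, 0, 0, 0, 1, 0, 0, 0, 0, 1, 0, 0, 0, 0, 1, 0, 0, 0, 0, 1]

```text
time_s: 7.15
eef_pos: [0.4725, 0.0439, 0.1971]
ee_rot: [-0.0, 0.021, 1.0, 0.0]
wrist_force: [-0.5, 0.1, -2.8]
opening: 0.225
finger_force: 60.3
```

```bash
cat > c.py <<'E'
from h import *
import sys
s=sensors.get_state(); print(s["time_s"],s["eef_pos"].round(4),s["wrist_force"].round(1),s["finger_force"].round(1))
from scipy.spatial.transform import Rotation as Ro
R=Ro.from_quat(np.roll(s["ee_rot"],-1)).as_matrix(); print("toolx",np.degrees(np.arctan2(R[1,0],R[0,0])).round(2),"z",R[:,2].round(4))
for n in ["side","scene"]:
    A=[]
    for _ in range(3):
        p,im,d=grab(n); W=world(p,d).reshape(-1,3); A.append(W)
    W=np.vstack(A)
    o=np.array([.5955,.0365]); th=np.radians(-2.4); ex=np.array([np.cos(th),np.sin(th)]); ey=np.array([-ex[1],ex[0]])
    u=(W[:,:2]-o)@ex; v=(W[:,:2]-o)@ey
    m=(np.abs(v)<.085)&(u>0)&(u<.03)&(W[:,2]>.025)&(W[:,2]<.06); f=W[m,2]; f=f[np.abs(f-np.median(f))<.004]
    m2=(np.abs(v)<.085)&(u>.10)&(u<.135)&(W[:,2]>.025)&(W[:,2]<.06); g=W[m2,2]; g=g[np.abs(g-np.median(g))<.004] if len(g) else g
    print(n,"plate front z mm",len(f),(f.mean()*1000).round(2),"rear",len(g),(g.mean()*1000).round(2) if len(g) else None)
    if len(sys.argv)>1: cv2.imwrite(f"pics/{sys.argv[1]}_{n}.png",im[:,:,::-1])
E
python3 c.py
```

```text
Traceback (most recent call last):
  File "c.py", line 3, in <module>
    s=sensors.get_state(); print(s["time_s"],s["eef_pos"].round(4),s["wrist_force"].round(1),s["finger_force"].round(1))
                                                                                             ^^^^^^^^^^^^^^^^^^^^^^^
AttributeError: 'float' object has no attribute 'round'
```

move_arm:
  deltas: [0, 0, 1, 0, 1, 0, 0, 0, 0, 1, 0, 0, 0, 0, 1]

```text
time_s: 7.4
eef_pos: [0.4724, 0.0439, 0.1969]
ee_rot: [0.0, 0.021, 1.0, -0.0]
wrist_force: [-1.5, 0.5, 7.6]
opening: 0.228
finger_force: 61.5
```

```bash
sed -i 's/s\["finger_force"\].round(1)/s["finger_force"]/' c.py; python3 c.py c4
```

```text
7.4 [0.4724 0.0439 0.1969] [-1.5  0.5  7.6] 61.51436805725098
toolx 177.6 z [ 3.e-04 -1.e-04 -1.e+00]
side plate front z mm 1203 36.5 rear 471 36.82
scene plate front z mm 396 38.29 rear 158 39.14
```

move_arm:
  deltas: [-2, 0, 0, 0, 1, -3, 0, 0, 0, 1, -3, 0, 0, 0, 1, -2, 0, 0, 0, 1, 0, 0, 0, 0, 1, 0, 0, 0, 0, 1]

```text
time_s: 8.2
eef_pos: [0.4818, 0.0436, 0.1969]
ee_rot: [-0.001, 0.021, 1.0, -0.0]
wrist_force: [-4.5, 0.5, 10.0]
opening: 0.223
finger_force: 62.0
```

move_arm:
  deltas: [-1, 0, 0, 0, 1, -1, 0, 0, 0, 1, 0, 0, 0, 0, 1]

```text
time_s: 8.45
eef_pos: [0.4831, 0.0435, 0.1969]
ee_rot: [-0.001, 0.021, 1.0, -0.0]
wrist_force: [-7.4, -0.6, 13.0]
opening: 0.223
finger_force: 62.2
```

move_arm:
  deltas: [-1, 0, 0, 0, 1, -1, 0, 0, 0, 1, 0, 0, 0, 0, 1]

```text
time_s: 8.7
eef_pos: [0.4852, 0.0434, 0.1969]
ee_rot: [-0.001, 0.021, 1.0, -0.0]
wrist_force: [-6.8, 0.4, 11.6]
opening: 0.223
finger_force: 62.2
```

```bash
python3 c.py
```

```text
8.7 [0.4852 0.0434 0.1969] [-6.8  0.4 11.6] 62.17500686645508
toolx 177.61 z [-2.5e-03 -2.0e-04 -1.0e+00]
side plate front z mm 1192 36.37 rear 471 36.78
scene plate front z mm 397 38.27 rear 137 39.32
```

move_arm:
  deltas: [-1, 0, 0, 0, 1, -1, 0, 0, 0, 1, 0, 0, 0, 0, 1]

```text
time_s: 9.25
eef_pos: [0.4873, 0.0433, 0.1969]
ee_rot: [-0.001, 0.021, 1.0, -0.0]
wrist_force: [-7.1, -0.4, 12.6]
opening: 0.227
finger_force: 62.2
```

move_arm:
  deltas: [-1, 0, 0, 0, 1, -1, 0, 0, 0, 1, 0, 0, 0, 0, 1]

```text
time_s: 9.5
eef_pos: [0.4893, 0.0433, 0.1969]
ee_rot: [-0.001, 0.021, 1.0, -0.0]
wrist_force: [-6.8, -0.3, 12.5]
opening: 0.224
finger_force: 62.1
```

move_arm:
  deltas: [-1, 0, 0, 0, 1, -1, 0, 0, 0, 1, 0, 0, 0, 0, 1]

```text
time_s: 9.75
eef_pos: [0.4913, 0.0432, 0.1969]
ee_rot: [-0.001, 0.021, 1.0, -0.0]
wrist_force: [-6.2, 0.5, 12.7]
opening: 0.224
finger_force: 62.1
```

```bash
python3 c.py
```

```text
9.75 [0.4913 0.0432 0.1969] [-6.2  0.5 12.7] 62.12568998336792
toolx 177.61 z [-2.4e-03 -2.0e-04 -1.0e+00]
side plate front z mm 1202 36.42 rear 473 36.66
scene plate front z mm 401 38.26 rear 141 39.53
```

move_arm:
  deltas: [-1, 0, 0, 0, 1, -1, 0, 0, 0, 1, 0, 0, 0, 0, 1]

```text
time_s: 10.3
eef_pos: [0.4933, 0.0431, 0.1969]
ee_rot: [-0.001, 0.021, 1.0, -0.0]
wrist_force: [-6.9, 0.5, 10.5]
opening: 0.225
finger_force: 62.1
```

move_arm:
  deltas: [-1, 0, 0, 0, 1, -1, 0, 0, 0, 1, 0, 0, 0, 0, 1]

```text
time_s: 10.55
eef_pos: [0.4953, 0.043, 0.1969]
ee_rot: [-0.001, 0.021, 1.0, -0.0]
wrist_force: [-6.2, 0.1, 12.9]
opening: 0.222
finger_force: 62.1
```

move_arm:
  deltas: [-1, 0, 0, 0, 1, -1, 0, 0, 0, 1, 0, 0, 0, 0, 1]

```text
time_s: 10.8
eef_pos: [0.4973, 0.0429, 0.1969]
ee_rot: [-0.001, 0.021, 1.0, -0.0]
wrist_force: [-5.9, 0.5, 10.9]
opening: 0.224
finger_force: 62.1
```

move_arm:
  deltas: [-1, 0, 0, 0, 1, -1, 0, 0, 0, 1, 0, 0, 0, 0, 1]

```text
time_s: 11.05
eef_pos: [0.4994, 0.0428, 0.1969]
ee_rot: [-0.001, 0.021, 1.0, -0.0]
wrist_force: [-5.4, 0.5, 11.6]
opening: 0.222
finger_force: 62.0
```

```bash
python3 c.py
```

```text
11.05 [0.4994 0.0428 0.1969] [-5.4  0.5 11.6] 62.04975128173828
toolx 177.61 z [-2.3e-03 -2.0e-04 -1.0e+00]
side plate front z mm 1186 36.47 rear 472 36.63
scene plate front z mm 395 38.04 rear 137 39.58
```

move_arm:
  deltas: [-1, 0, 0, 0, 1, -1, 0, 0, 0, 1, 0, 0, 0, 0, 1]

```text
time_s: 11.6
eef_pos: [0.5006, 0.0428, 0.1969]
ee_rot: [-0.002, 0.021, 1.0, -0.0]
wrist_force: [-9.6, 1.2, 14.4]
opening: 0.222
finger_force: 62.7
```

move_arm:
  deltas: [-1, 0, 0, 0, 1, -1, 0, 0, 0, 1, 0, 0, 0, 0, 1]

```text
time_s: 11.85
eef_pos: [0.5013, 0.0428, 0.1969]
ee_rot: [-0.004, 0.021, 1.0, -0.0]
wrist_force: [-13.7, 0.2, 19.7]
opening: 0.221
finger_force: 63.5
```

move_arm:
  deltas: [-1, 0, 0, 0, 1, -1, 0, 0, 0, 1, 0, 0, 0, 0, 1]

```text
time_s: 12.1
eef_pos: [0.5021, 0.0429, 0.1968]
ee_rot: [-0.005, 0.021, 1.0, -0.0]
wrist_force: [-17.5, 0.6, 24.9]
opening: 0.226
finger_force: 64.3
```

move_arm:
  deltas: [-1, 0, 0, 0, 1, -1, 0, 0, 0, 1, 0, 0, 0, 0, 1]

```text
time_s: 12.35
eef_pos: [0.5027, 0.0429, 0.1968]
ee_rot: [-0.007, 0.021, 1.0, -0.0]
wrist_force: [-21.7, 0.4, 30.4]
opening: 0.221
finger_force: 65.1
```

```bash
python3 c.py
```

```text
12.35 [0.5027 0.0429 0.1968] [-21.7   0.4  30.4] 65.07712483406067
toolx 177.62 z [-1.340e-02 -1.000e-04 -9.999e-01]
side plate front z mm 1208 36.39 rear 464 36.92
scene plate front z mm 404 38.33 rear 153 39.63
```

Contact at TCP x ≈ 0.500. It is sticking because the arm presses down 30 N, so I'll relieve the downforce.

move_arm:
  deltas: [0, 0, -1, 0, 1, 0, 0, -1, 0, 1, 0, 0, 0, 0, 1]

```text
time_s: 12.9
eef_pos: [0.5055, 0.0426, 0.1973]
ee_rot: [-0.004, 0.021, 1.0, 0.0]
wrist_force: [-6.0, 0.8, -2.1]
opening: 0.226
finger_force: 60.3
```

```bash
python3 c.py
```

```text
12.9 [0.5055 0.0426 0.1973] [-6.   0.8 -2.1] 60.317169427871704
toolx 177.61 z [-7.e-03  3.e-04 -1.e+00]
side plate front z mm 1170 37.09 rear 467 37.1
scene plate front z mm 393 39.1 rear 157 39.34
```

move_arm:
  deltas: [-1, 0, 0, 0, 1, -1, 0, 0, 0, 1, -1, 0, 0, 0, 1, 0, 0, 0, 0, 1]

```text
time_s: 13.53
eef_pos: [0.5086, 0.0425, 0.197]
ee_rot: [-0.004, 0.021, 1.0, 0.0]
wrist_force: [-6.5, 0.2, -0.3]
opening: 0.222
finger_force: 60.7
```

move_arm:
  deltas: [-1, 0, 0, 0, 1, -1, 0, 0, 0, 1, -1, 0, 0, 0, 1, 0, 0, 0, 0, 1]

```text
time_s: 13.87
eef_pos: [0.5116, 0.0424, 0.197]
ee_rot: [-0.004, 0.021, 1.0, 0.0]
wrist_force: [-6.2, 0.2, -0.3]
opening: 0.223
finger_force: 60.7
```

```bash
python3 c.py
```

```text
13.8667 [0.5116 0.0424 0.197 ] [-6.2  0.2 -0.3] 60.68414926528931
toolx 177.61 z [-7.5e-03  3.0e-04 -1.0e+00]
side plate front z mm 1174 38.31 rear 450 37.6
scene plate front z mm 392 40.17 rear 155 39.98
```

move_arm:
  deltas: [-1, 0, 0, 0, 1, -1, 0, 0, 0, 1, -1, 0, 0, 0, 1, -1, 0, 0, 0, 1, -1, 0, 0, 0, 1, 0, 0, 0, 0, 1, 0, 0, 0, 0, 1]

```text
time_s: 14.75
eef_pos: [0.5166, 0.0422, 0.197]
ee_rot: [-0.004, 0.021, 1.0, 0.0]
wrist_force: [-5.8, 0.3, -1.1]
opening: 0.224
finger_force: 60.7
```

```bash
python3 c.py c9
python3 - <<'E'
import cv2,numpy as np
f=lambda n,y,x:cv2.resize(cv2.imread(n)[y:y+120,x:x+160],(400,300),interpolation=2)
cv2.imwrite("pics/fin.png",np.hstack([f("pics/c9_side.png",190,230),f("pics/c9_scene.png",130,230)]))
E
```

```text
14.75 [0.5166 0.0422 0.197 ] [-5.8  0.3 -1.1] 60.680891275405884
toolx 177.61 z [-7.3e-03  3.0e-04 -1.0e+00]
side plate front z mm 1157 39.17 rear 442 37.82
scene plate front z mm 384 40.99 rear 155 40.39
```

View pics/fin.png

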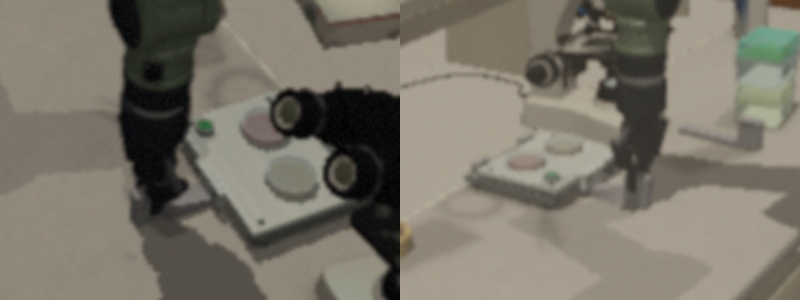

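The crop shows the wedge under the lip at (210,195), flat and gripped, with the dishes (265,128) and (290,178) unmoved and the spacer (720,135) untouched. The lip is up about 3 mm. Handing in.

```bash
python3 -c "
from plant import manip; print(manip.sign_off())"
```

```text
the job is handed in; nothing more can be done
None
```

I handed the job in with the wedge gripped, flat on the worktop and under the lip, which is raised about 3 mm by the camera depth; the dishes and spacer looked unmoved, and no pass/fail verdict came back.

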